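# Clamp a model carriage side in its jig and throw the keeper lever into the lock notch

## Robot

A 6-joint arm with a two-finger parallel gripper is mounted at the origin on the work surface. World frame = base frame: x ahead of the robot, y to its left, z up, the work surface at z = 0. Lengths are in mm, angles in rad, forces in N, time in s.
With the tool pointing down it reaches from about 400 to 925 mm from the base axis. Payload 12.5 kg.
Tool frame: the origin (TCP) lies midway between the tips of the shut fingers; the grasp point (between the pads) lies 19 mm behind it; z points along the fingers, y is the line along which they close (so a half turn about z gives the same grasp; the last joint's range is limited). The gripper opens to 95 mm and grips with 3 to 60 N. Pads are 20 mm wide; open, the fingers measure 119 mm over their backs; the gripper's body (75 mm by 180 mm) begins 59 mm behind the grasp point.
Start: joints at [1.119, 0.491, 1.559, -0, 1.092, -0.106], TCP at [211.828, 588.027, 214.661] pointing down, gripper open.
Joint ranges: [-3.1, 3.1], [-0.84, 2.19], [0.05, 2.79], [-1.13, 4.28], [0.06, 2.93], [-2.69, 2.69]. Speed limits (rad/s): [2.22, 2.22, 2.79, 3.14, 3.14, 3.14].

## Interface

Orientations are given as [roll, pitch, yaw] about the fixed x, y, z axes, in that order (R = Rz(yaw) Ry(pitch) Rx(roll)).
In Python, from cell import env gives the robot as it stands.
- The arm moves only by the tool carry_out, never from a script. Its argument "series" is a list of rows, each a list of 4 numbers: the shift along the world's x, y, z normalised to -1 to 1, where 1 is 5 cm, then the turn about the world's z normalised to -1 to 1, where 1 is 6 degrees. In form: [[x, y, z, turn], ...]. A call has exactly 5 rows; each row shifts and turns the commanded pose from where the row before left it; what a row does not reach is not made up. A row lasts 1/10 s, in which the tool goes at most 50 mm and 8.59 degrees, less where a joint would pass 70% of its speed; a pose out of reach is approached as far as the arm can. A call with a number of a shift or a turn outside -1 to 1 is refused whole. A call with a gripper value outside its range is refused whole. "fingers" is the closure, from -1 (fully open) to 1 (shut), set as the call begins (left out, the last holds). The fingers move at their own pace and stop on an object; the grip force is fixed at half the most. Time passes only in rows, so rows that do not move let the fingers close, or fill a call up. It gives the time, the measured TCP pose, the force, the opening and the grip force at its end, in the units of the state.
- env.state(): the state, without advancing time (a new reading comes with each control period).
- env.read_camera(name): name is "side" or "top"; returns the picture (420x560x3 uint8, red, green, blue); there is no depth.
- env.calibration(name): a dict with "K" (3x3 intrinsics, pixels), "dist" ([k1, k2, p1, p2, k3] as OpenCV has them; the pictures are not rectified), "pose" (4x4, takes a point from camera to world coordinates). Camera axes: x right, y down, z forward; pixel columns grow to the right and rows downward; lengths in mm; the calibration is good to about 2 mm. A picture is of the moment at which its call begins. calibration takes no time and is no camera call.
- env.job_done(): hands the job in; it is judged then, once.
Trained networks look in the newest picture that a camera, given by its name, has taken for a name from the list of things; names that differ only in an ending like _2 or _b are one class to them, and where a whole thing is asked for, a point or a joint stands for the part that bears it (a point fixed in the world has none). Each returns a list of dicts, best first, with "conf" (0 to 1); they miss things now and then, are a little off and sometimes report something else, mostly with a low value. They report only what shows in the picture. A call takes as long as a camera call. They do not tell look-alikes from the thing itself.
- env.look_for(camera, label): "position" ([row, column] as shares, 0 to 1, of the picture: columns of its width, rows of its height, amid what is visible of it).
The state is a dict: "t": time; "joints": joint angles; "qvel": joint speeds; "tau": joint torques, N m; "eef_pos": TCP position; "tcp_rot": TCP orientation; "ft_force": force on the tool from outside, world axes, zero at the start; "moment": the same for the moment, N m; "opening": opening from 0.0 (shut) to 1.0 (fully open); "grip_force": force on a finger pad.
Only numpy, scipy, OpenCV 4.12 (cv2) and the standard library are available. Lean on these libraries where they do the work, as an engineer would, in place of code of your own. Each camera call takes 0.05 s, during which the arm holds its last target. There are 200 camera calls.

## Task

Lay the long aluminium clamp bar centrally across the two saddles of the assembly jig, over the red carriage side, so that it lies flat down in both. Then pull the jig's sprung lever up out of its parking slot, swing its keeper round over the end of the bar and let it drop fully home in the marked lock notch (the one beside the raised arc rib), not in the plain notch on the way; once it has dropped in, do not force it further round or its clutch slips. Leave the cement jar and the two paint jars standing.

Things in the scene. Friction and masses are not known exactly. Their poses are not given: they have to be found in the camera images.
- jig: Aluminium assembly jig fixed to the table, 405 mm long (its y from -115 to +290), about 120 mm wide, deck top at z = 15 mm. Origin on the table under the middle between the saddles; y runs along the jig from the saddles to the lever, z up. A red carriage side lies between the saddles, top at z = 28 mm.
- seat (a point): On the jig (its axes): the middle between the two dark steel saddles, at seat height (jig 0, 0, 30 mm). The saddles stand at y = -60 and +60 mm, 16 mm long in y, 44 mm wide in x: flat seats at z = 30 mm between lips 20 mm apart in x (-10 to +10) that rise to z = 42 mm. The bar's origin belongs here.
- clamp_bar: The long loose aluminium bar, 190 x 14 x 16 mm (length along its y, width along its x, height z), 80 to 160 g. Origin at the centre of its underside, lying on the table. Either end may go either way.
- short_bar: A spare loose aluminium bar of the same section (14 x 16 mm) but only 100 mm long: too short to bridge the saddles, not needed. Origin at the centre of its underside.
- lever_axis (a point): Upright axis of the lever, at jig x = 0, y = 165 mm, z = 0; axes as the jig's. A round grey housing, 117 mm across; under the dark cover is a notched ring: a finger of the lever (6 mm thick, 45 mm from the axis) drops into its notches, square and each 9 mm wide. Once in, it cannot swing out without lifting.
- throw (a joint): Swing of the lever, rad, anticlockwise from above. 0: handle along jig +x, keeper (T-shaped arm on the other side, 94 mm long) along -x. 1.57: handle along +y, keeper over the bar's end. Parked at -0.12 to 0.12. A plain notch at 0.50 is not wanted. The lock notch lies anywhere from 1.29 to 1.85, hidden under the cover and different each time: feel for it. Stops: -0.3, 2.4.
- lift (a joint): Lift of the lever, m: 0 fully down in a notch or the parking slot; about 0.009 with its finger on the ring between notches; at most 0.022. Raise it over 10 mm to swing free. Spring and weight press it down with about 6 N (8 N raised). Sliding it over the ring takes under 3 N at the knob. Locked down, the keeper clears the seated bar by 3 mm.
- slip (a joint): Overload clutch of the lock notch's ring, rad: 0 at the start and while nothing is forced. With the lever down in the lock notch, swinging it on against either wall with more than about 17 N at the knob makes the ring slip round, which spoils its setting. Does not tell where the notch is.
- knob_grip (a point): On the lever's black knob: a plain upright cylinder 22 mm in diameter, 40 mm tall, 88 mm from the lever axis, standing on the dark handle arm. The point lies on the knob's axis, 22 mm above the arm and 18 mm below the knob's top, at z = 78 mm when the lever is down; it moves with the lever.
- lock_mark (a point): Fixed on the jig: where knob_grip is with the lever down at the middle of the marked band (throw 1.57). The mark is a steel arc rib, 78 mm long, standing 113 mm from the lever axis, its top at z = 30 mm; it spans throw 1.22 to 1.92.
- cement: Glue jar, 42 mm in diameter, 75 mm tall, white cap; origin at the centre of its underside, z up. To be left standing.
- paint_a: Small paint jar, 36 mm in diameter, 45 mm tall, black cap; origin at the centre of its underside. To be left standing.
- paint_b: The other small paint jar, the same size; origin at the centre of its underside. To be left standing.
Not all that is in view belongs to the job. What is shaped like the clamp_bar but pink is not meant.

How it is judged:
By the outcome, as a careful person would: the job done as asked, in the order asked, and still so for the second after the job is handed in, with the robot touching nothing.
It also fails if it takes over 64 s, if anything falls off the work surface, if the arm or the gripper's body presses on something with over 40 N, if the wrist force passes 120 N, or if a joint passes its speed limit or range.

## Working session

There is one attempt and no reset: what is moved stays moved. The work goes in short steps, Python scripts to look and compute and a tool call to move; the robot and the scene stay as the last step left them, time stands still between calls to the robot, and variables do not carry over. Pictures are saved under pics/ and viewed, at most 10 in all, crops included, and the job is handed in when it is done.

Besides the shell and the picture viewer there is one more tool, called after "Call:" as name([rows], argument=value, ...), one row to a line, values as JSON. carry_out: Moves the arm, as the interface text tells. Its arguments: {"type":"object","properties":{"series":{"type":"array","items":{"type":"array","items":{"type":"number","minimum":-1,"maximum":1}}},"fingers":{"type":"number"}},"required":["series"]}

```bash
mkdir -p pics
cat > h.py <<'E'
import numpy as np, cv2, json
from cell import env
def ray(cam,px):
    c=env.calibration(cam);K=np.array(c["K"],float);d=np.array(c["dist"],float);P=np.array(c["pose"],float)
    u=cv2.undistortPoints(np.array([[px]],float),K,d)[0,0]
    return P[:3,3],P[:3,:3]@np.array([u[0],u[1],1])
def onz(cam,px,z):
    o,r=ray(cam,px);return o+r*(z-o[2])/r[2]
def proj(cam,p):
    c=env.calibration(cam);P=np.linalg.inv(np.array(c["pose"],float))
    q,_=cv2.projectPoints(np.array(p,float).reshape(-1,3),cv2.Rodrigues(P[:3,:3])[0],P[:3,3],np.array(c["K"],float),np.array(c["dist"],float));return q[:,0]
def snap(cam,name):
    im=env.read_camera(cam);cv2.imwrite(f"pics/{name}.png",im[...,::-1]);return im
def look(cam,l,n=3):
    return [(round(r["conf"],2),round(r["position"][1]*560,1),round(r["position"][0]*420,1)) for r in env.look_for(cam,l)[:n]]
E
python3 - <<'E'
from h import *
for c in("top","side"):
    snap(c,c+"0"); print(c,np.round(env.calibration(c)["pose"],2).tolist())
    for l in["clamp_bar","short_bar","jig","knob_grip","lever_axis","cement","paint_a","seat","lock_mark"]: print(l,look(c,l))
print(env.state())
E
```

```text
top [[-0.02, -0.99, 0.14, 257.9], [-1.0, 0.02, -0.01, 94.07], [0.01, -0.14, -0.99, 1484.38], [0.0, 0.0, 0.0, 1.0]]
clamp_bar [(0.78, 136.7, 251.2), (0.76, 201.5, 273.2), (0.71, 202.8, 214.6)]
short_bar [(0.41, 388.9, 218.2)]
jig [(0.56, 311.0, 178.4)]
knob_grip [(0.73, 293.7, 177.2), (0.24, 342.7, 214.1)]
lever_axis [(0.93, 307.2, 176.7)]
cement [(0.69, 345.4, 210.8)]
paint_a [(0.62, 420.3, 133.2)]
seat [(0.91, 309.3, 174.0)]
lock_mark [(0.67, 201.8, 215.1), (0.64, 312.7, 175.2)]
side [[0.75, -0.49, 0.44, -118.83], [-0.66, -0.55, 0.51, -611.06], [-0.01, -0.68, -0.74, 1068.93], [0.0, 0.0, 0.0, 1.0]]
clamp_bar [(0.8, 170.9, 172.4), (0.58, 183.1, 212.4), (0.53, 227.4, 185.2)]
short_bar [(0.49, 351.7, 305.2)]
jig [(0.63, 332.1, 227.5)]
knob_grip [(0.84, 309.1, 210.1)]
lever_axis [(0.7, 329.7, 229.8), (0.7, 309.5, 208.9)]
cement [(0.8, 316.5, 259.6)]
paint_a [(0.47, 443.8, 270.4), (0.4, 263.6, 153.0)]
seat []
lock_mark [(0.78, 325.6, 232.9)]
{'t': 1.0, 'joints': array([ 1.11942181e+00,  4.90866501e-01,  1.55890123e+00,  2.17472742e-05,
        1.09171808e+00, -1.05594188e-01]), 'qvel': array([ 0.00047096, -0.0004281 , -0.00120172, -0.00034238, -0.00190193,
        0.00161536]), 'tau': array([-2.14188425e-03, -6.12484217e+01, -2.58426422e+01,  6.91796537e-02,
        4.46128473e-02, -2.34663156e-05]), 'eef_pos': array([211.80728272, 588.02851184, 214.68133912]), 'tcp_rot': array([ 3.14148437e+00, -7.93182876e-06,  2.79580230e+00]), 'ft_force': array([0.165857  , 0.12271242, 0.12172454]), 'moment': array([ 0.04555241,  0.01585178, -0.03049636]), 'grip_force': 0.0, 'opening': 0.9985116902008304}
```

View pics/top0.png

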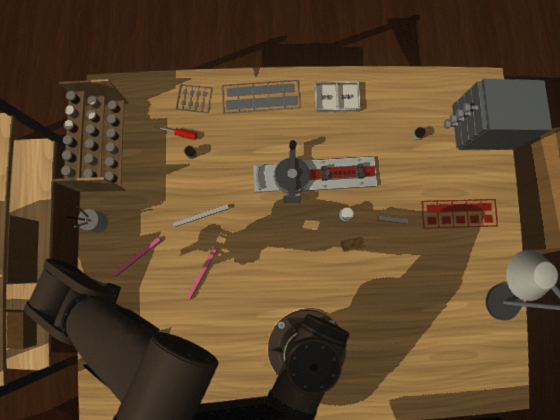

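View pics/side0.png

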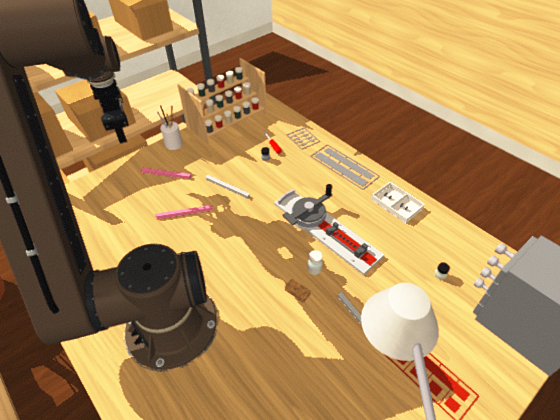

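The top view shows the silver clamp bar from (173,223) to (229,207), the jig from (254,178) to (377,170) with the lever at (292,174), the knob at (293,146), cement at (346,214), and the pink look-alikes at lower left. I'll zoom in for exact pixels.

Run:
```python
from h import *
im=cv2.imread("pics/top0.png")
a=cv2.resize(im[130:205,240:390],None,fx=5.3,fy=5.3,interpolation=cv2.INTER_CUBIC)[:, :800]
b=cv2.resize(im[195:230,165:245],None,fx=5.3,fy=5.3,interpolation=cv2.INTER_CUBIC)
b=cv2.copyMakeBorder(b,0,0,0,a.shape[1]-b.shape[1],0)
cv2.imwrite("pics/crop0.png",np.vstack([a,b])); print(a.shape,b.shape)
# bar by colour
hsv=cv2.cvtColor(im,cv2.COLOR_BGR2HSV)
def seg(x0,x1,y0,y1,z):
    m=np.zeros(im.shape[:2],np.uint8); m[y0:y1,x0:x1]=((hsv[y0:y1,x0:x1,1]<60)&(hsv[y0:y1,x0:x1,2]>90))*255
    n,l,s,c=cv2.connectedComponentsWithStats(m); i=1+np.argmax(s[1:,4])
    p=np.argwhere(l==i)[:,::-1].astype(float)
    q=np.array([onz("top",t,z)[:2] for t in p])
    r=cv2.minAreaRect(q.astype(np.float32)); mu=q.mean(0); v=np.linalg.svd(q-mu,full_matrices=False)[2][0]
    print(len(p),p.mean(0),mu,r,np.degrees(np.arctan2(v[1],v[0])))
seg(165,240,198,230,16)   # clamp bar
seg(245,385,150,200,15)   # jig deck
for n,px,z in [("knob",(293,146),96),("cement",(346,213),75),("hub",(292,174),50)]: print(n,onz("top",px,z))
```

```text
(398, 795, 3) (186, 795, 3)
239 [200.30962343 215.23849372] [433.41090051 332.83519165] ((433.3682556152344, 333.0826110839844), (12.499463081359863, 188.05990600585938), 17.2425537109375) 107.22796369566414
639 [342.48200313 183.03599374] [ 528.86541368 -133.79329758] ((529.716064453125, -131.17701721191406), (33.61884689331055, 229.8565216064453), 2.26887845993042) 92.6540899179585
knob [635.40699045  29.07219333  96.        ]
cement [ 422.54362866 -131.03775566   75.        ]
hub [555.43869892  32.91551011  50.        ]
```

View pics/crop0.png

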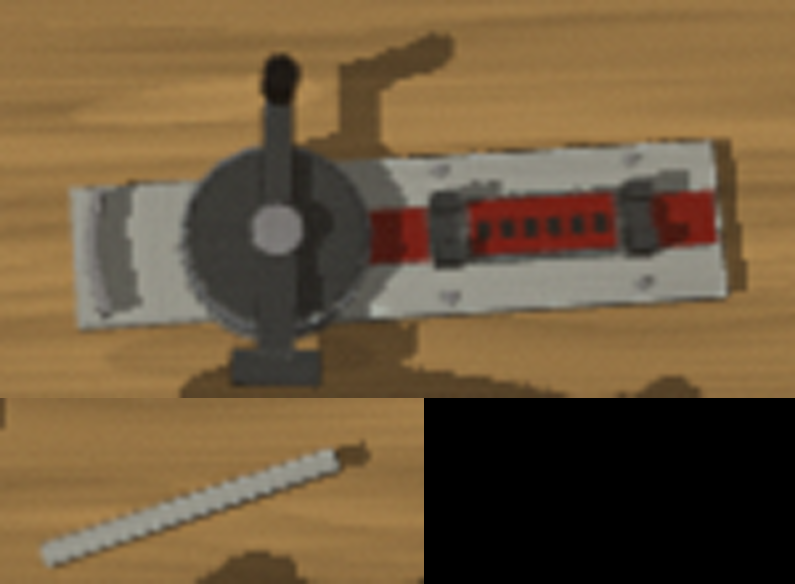

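The crop shows the deck corners, saddles and lever clearly. The keeper is toward −x, the marked rib is at the left end, and the bar is unobstructed. Next I'll fit the jig pose.

```bash
cat >> h.py <<'E'
from scipy.optimize import least_squares
def fitjig():
    cr=np.array([(72,188),(713,142),(727,297),(80,328),(450,229),(639,218),(281,70)],float)
    px=(cr+.5)/5.3-.5+[240,130]
    M=np.array([(60,290,15),(60,-115,15),(-60,-115,15),(-60,290,15),(0,60,40),(0,-60,40)],float)
    def T(p,m):
        c,s=np.cos(p[2]),np.sin(p[2]);return np.c_[p[0]+c*m[:,0]-s*m[:,1],p[1]+s*m[:,0]+c*m[:,1],m[:,2]]
    f=lambda p:(proj("top",T(p,M))-px[:6]).ravel()
    r=least_squares(f,[545,-130,.05]);return r.x,np.round(r.fun.reshape(-1,2),2),T,px
E
python3 - <<'E'
from h import *
p,res,T,px=fitjig();print(p,np.degrees(p[2]));print(res.tolist())
for n,m in [("axis",(0,165,0)),("end",(0,95,46)),("knob0",(88,165,96)),("lock",(0,253,78))]: print(n,T(p,np.array([m],float)))
k=onz("top",px[6],96);print("knob seen",k)
# check in side
print(proj("side",T(p,np.array([(0,165,0),(88,165,78),(0,0,30)],float))))
E
```

```text
[ 5.62471545e+02 -1.31693025e+02  3.72555350e-02] 2.1345849178165177
[[-0.69, -4.69], [-0.08, -2.9], [0.72, 3.26], [-0.24, 4.76], [-0.34, -0.32], [0.65, -0.34]]
axis [[556.32580391  33.19248066   0.        ]]
end [[558.93308812 -36.75894583  46.        ]]
knob0 [[644.26474008  36.47020938  96.        ]]
lock [[553.04807519 121.13141683  78.        ]]
knob seen [645.7995124   29.97059638  96.        ]
[[306.98154736 215.89081557]
 [325.98634438 187.17235254]
 [344.75407591 237.96979453]]
```

Call:
carry_out([
  [0.9,-0.9,0,-1],
  [0.9,-0.9,0,-1],
  [0.9,-0.9,0,-1],
  [0.9,-0.9,0,-1],
  [0.8,-0.9,0,-1],
], fingers=0.2)

```text
t: 1.5
eef_pos: [387.7, 407.8, 214.8]
tcp_rot: [3.141, 0.0, 2.268]
ft_force: [0.7, -0.1, 0.1]
opening: 0.638
grip_force: 0.0
```

Run:
```python
from h import *
p,res,T,px=fitjig()
M=np.array([(1,290,15),(1,-115,15),(-1,-115,15),(-1,290,15),(0,60,40),(0,-60,40)],float)
def f(q):
    m=M.copy();m[:,0]*=q[3];return (proj("top",T(q,m))-px[:6]).ravel()
r=least_squares(f,[545,-130,.05,50]);p=r.x;print(p,np.degrees(p[2]));print(np.round(r.fun.reshape(-1,2),2).tolist())
for n,m in [("axis",(0,165,0)),("end",(0,95,46)),("knob0",(88,165,96)),("lock",(0,253,78))]: print(n,T(p,np.array([m],float)))
k=onz("top",px[6],96);print("knob seen",k)
print(proj("side",T(p,np.array([(0,165,0),(88,165,78),(0,0,30)],float))))
# bar check: side view of bar ends
e=[]
for s in(-95,95): e.append([433.4+s*np.cos(np.radians(107.2)),333+s*np.sin(np.radians(107.2)),16])
print(proj("side",e),proj("top",e))
```

```text
[ 5.62289260e+02 -1.31679957e+02  3.78120889e-02  4.68249386e+01] 2.1664731092641545
[[-0.49, -0.7], [0.29, 0.97], [0.36, -0.64], [-0.45, 0.88], [-0.34, -0.26], [0.65, -0.29]]
axis [[556.05175212  33.20210258   0.        ]]
end [[558.69796766 -36.74786199  46.        ]]
knob0 [[643.98885043  36.52877355  96.        ]]
lock [[552.72508114 121.1392009   78.        ]]
knob seen [645.7995124   29.97059638  96.        ]
[[306.92179914 215.92939694]
 [325.91665769 187.2016747 ]
 [344.71181203 237.99754651]]
[[247.14048878 193.22192573]
 [204.9849831  174.30174203]] [[228.02375699 206.01590268]
 [172.55345642 224.46108833]]
```

Call:
carry_out([
  [0.3,-0.5,-0.5,-1],
  [0.3,-0.5,-0.5,-1],
  [0.3,-0.5,-0.5,-1],
  [0,0,-0.5,-0.85],
  [0,0,-0.3,0],
])

```text
t: 2.0
eef_pos: [431.6, 333.1, 98.1]
tcp_rot: [-3.14, 0.0, 1.864]
ft_force: [-0.3, 0.6, -0.1]
opening: 0.399
grip_force: 0.0
```

Call:
carry_out([
  [0.03,0,-0.6,0.05],
  [0,0,-0.6,0],
  [0,0,-0.5,0],
  [0,0,-0.2,0],
  [0,0,0,0],
])

```text
t: 2.5
eef_pos: [432.6, 334.0, 3.8]
tcp_rot: [-3.14, 0.0, 1.874]
ft_force: [0.5, 0.0, -0.3]
opening: 0.404
grip_force: 0.0
```

Call:
carry_out([
  [0,0,0,0],
  [0,0,0,0],
  [0,0,0,0],
  [0,0,0,0],
  [0,0,0,0],
], fingers=1)

```text
t: 3.0
eef_pos: [433.3, 334.5, 5.5]
tcp_rot: [3.14, -0.0, 1.874]
ft_force: [-1.2, -0.3, 7.7]
opening: 0.144
grip_force: 30.0
```

Call:
carry_out([
  [0,0,0.5,0],
  [0,0,0.9,0],
  [0,-0.2,0.9,0],
  [0,-0.5,0.7,0],
  [0.2,-0.8,0,-0.5],
])

```text
t: 3.5
eef_pos: [443.8, 260.2, 159.1]
tcp_rot: [3.134, -0.001, 1.824]
ft_force: [1.4, 0.8, -1.1]
opening: 0.143
grip_force: 30.0
```

Call:
carry_out([
  [0.3,-0.85,0,-0.5],
  [0.3,-0.9,0,-0.5],
  [0.3,-0.9,0,-0.5],
  [0.3,-0.9,0,-0.5],
  [0.3,-0.9,0,0],
])

```text
t: 4.0
eef_pos: [518.2, 34.8, 154.9]
tcp_rot: [3.141, -0.0, 1.611]
ft_force: [0.4, -0.3, -0.7]
opening: 0.142
grip_force: 30.0
```

Call:
carry_out([
  [0.3,-0.9,0,0],
  [0.3,-0.9,0,0],
  [0.2,-0.8,0,0],
  [0.1,-0.4,0,0],
  [0,0,0,0],
])

```text
t: 4.5
eef_pos: [563.3, -115.8, 154.5]
tcp_rot: [3.141, 0.0, 1.609]
ft_force: [0.1, 0.8, 0.1]
opening: 0.144
grip_force: 30.0
```

Call:
carry_out([
  [0,-0.2,-0.5,0],
  [0,-0.12,-0.7,0],
  [0,0,-0.5,0],
  [0,0,-0.1,0],
  [0,0,0,0],
])

```text
t: 5.0
eef_pos: [562.7, -128.4, 64.5]
tcp_rot: [-3.14, -0.001, 1.613]
ft_force: [0.1, -0.1, -0.4]
opening: 0.146
grip_force: 30.0
```

Run:
```python
from h import *
s=env.state();print(s["eef_pos"],s["tcp_rot"],s["ft_force"])
a=snap("top","top1");b=snap("side","side1")
A=cv2.resize(a[140:210,250:390],(800,400),interpolation=cv2.INTER_CUBIC)
cv2.imwrite("pics/c1.png",A[...,::-1])
B=cv2.resize(b[180:285,270:410],(800,600),interpolation=cv2.INTER_CUBIC)
cv2.imwrite("pics/c2.png",B[...,::-1])
```

```text
[ 562.70734246 -128.42767502   64.54284224] [-3.14045523e+00 -5.62136389e-04  1.61312326e+00] [ 0.06742384 -0.06259301 -0.44193869]
```

View pics/c1.png

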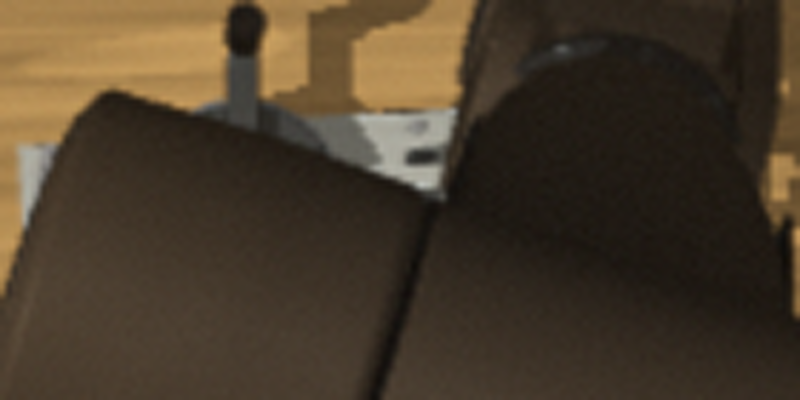

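View pics/c2.png

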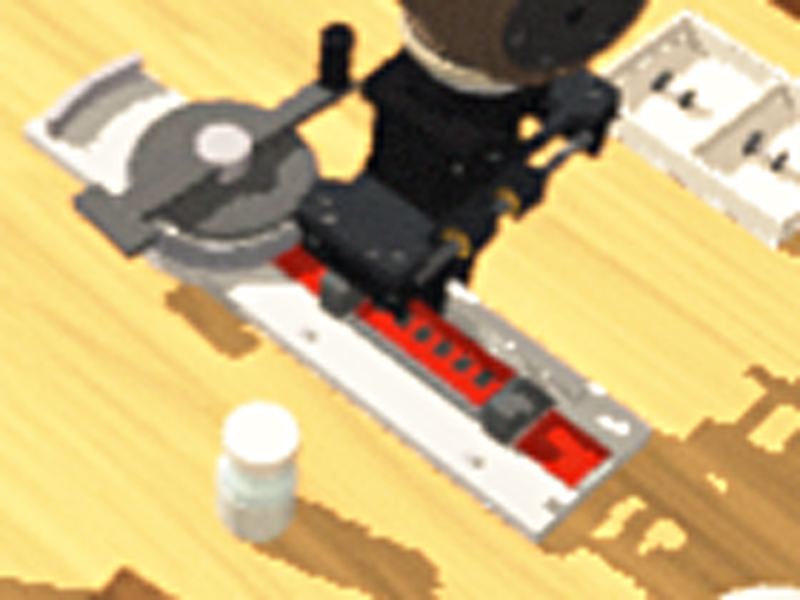

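The top view is blocked by the arm. The side crop shows the saddles at (340,295) and (515,405), and the fingers at about (430,300). I'll compare the expected bar with this picture.

Run:
```python
from h import *
p=[562.3,-131.7,.0378];T=fitjig()[2]
f=lambda P:((proj("side",P)-[270,180])*[800/140,600/105]).round(0).tolist()
q=[562.7,-128.4,1.613-np.pi/2]
print("bar top corners",f(T(q,np.array([(x,y,z) for y in(-95,95) for x in(-7,7) for z in (60,76)],float))))
print("tips",f([[562.7,-128.4,64.5]]))
print("saddle tops",f(T(p,np.array([(x,y,42) for y in(-68,-52,52,68) for x in(-22,22)],float))))
print("deck",f(T(p,np.array([(x,y,15) for y in(-115,) for x in(-46.8,46.8)],float))))
print("knobtop",f(T(p,np.array([(88,165,96)],float))))
print("cement",look("side","cement"),look("side","clamp_bar"),look("top","clamp_bar"))
```

```text
bar top corners [[559.0, 402.0], [564.0, 384.0], [576.0, 387.0], [581.0, 369.0], [292.0, 206.0], [293.0, 187.0], [308.0, 193.0], [310.0, 175.0]]
tips [[430.0, 288.0]]
saddle tops [[500.0, 413.0], [552.0, 367.0], [477.0, 395.0], [529.0, 350.0], [332.0, 287.0], [384.0, 245.0], [311.0, 271.0], [363.0, 229.0]]
deck [[533.0, 522.0], [642.0, 422.0]]
knobtop [[322.0, 19.0]]
cement [(0.78, 314.2, 261.2), (0.28, 324.4, 225.9)] [(0.48, 361.1, 242.8), (0.47, 200.3, 209.9)] [(0.8, 202.4, 274.2), (0.71, 137.4, 254.8), (0.58, 325.1, 168.9)]
```

Run:
```python
import cv2
b=cv2.imread("pics/side1.png")[220:265,335:395]
cv2.imwrite("pics/c3.png",cv2.resize(b,(800,600),interpolation=cv2.INTER_LANCZOS4))
```

```text
(no output)
```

View pics/c3.png

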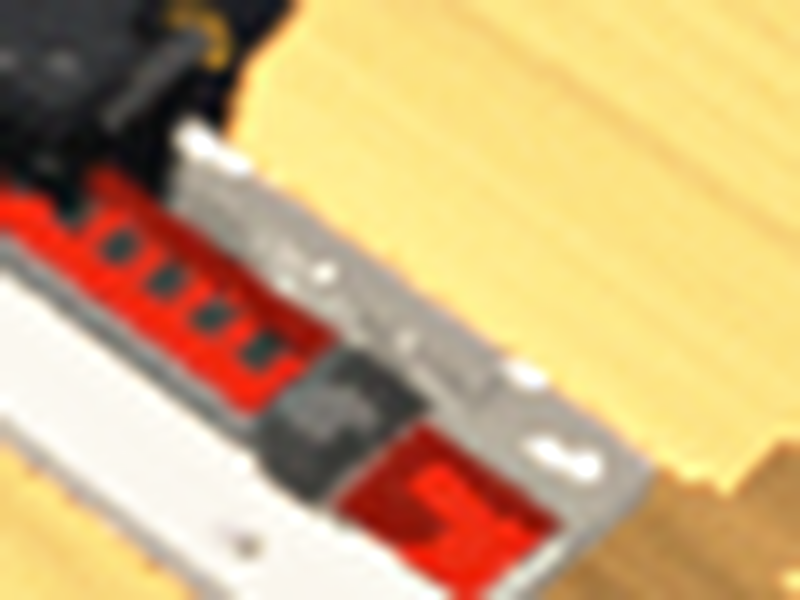

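Run:
```python
from h import *
b=cv2.imread("pics/side1.png")[222:262,340:393]
g=cv2.cvtColor(b,cv2.COLOR_BGR2GRAY).astype(float)
g=np.clip((g-110)/(190-110),0,1)*255
cv2.imwrite("pics/c4.png",cv2.resize(g.astype(np.uint8),(795,600),interpolation=cv2.INTER_CUBIC))
```

```text
(no output)
```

View pics/c4.png

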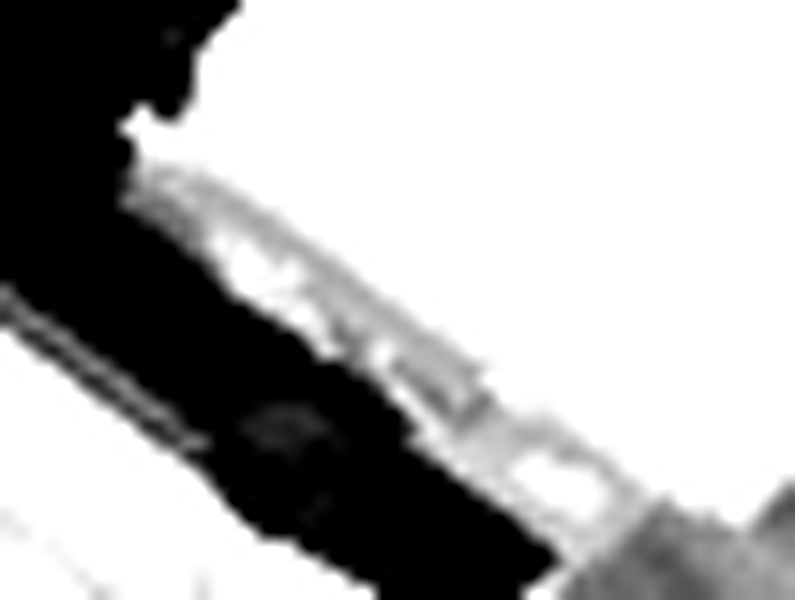

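The stretched view shows the bar in the gripper, a grey strip ending at about (490,400). It is within about 2 mm of the saddle line in x and about 3 mm too far toward +y. I'll correct that and lower it.

Call:
carry_out([
  [-0.02,-0.065,-0.15,0],
  [0,0,-0.15,0],
  [0,0,-0.05,0],
  [0,0,-0.03,0],
  [0,0,0,0],
])

```text
t: 5.75
eef_pos: [561.9, -132.5, 45.3]
tcp_rot: [-3.141, -0.0, 1.612]
ft_force: [0.0, -0.2, -0.8]
opening: 0.142
grip_force: 30.0
```

Call:
carry_out([
  [0,0,-0.03,0],
  [0,0,-0.03,0],
  [0,0,-0.03,0],
  [0,0,-0.03,0],
  [0,0,0,0],
])

```text
t: 6.25
eef_pos: [561.9, -132.5, 39.5]
tcp_rot: [-3.141, -0.0, 1.612]
ft_force: [-0.3, -0.9, -1.5]
opening: 0.141
grip_force: 30.0
```

Past the lip height with no contact. Keep lowering.

Call:
carry_out([
  [0,0,-0.03,0],
  [0,0,-0.03,0],
  [0,0,-0.03,0],
  [0,0,0,0],
  [0,0,0,0],
])

```text
t: 6.75
eef_pos: [562.0, -132.5, 35.5]
tcp_rot: [3.141, 0.0, 1.612]
ft_force: [-1.9, 0.8, 4.8]
opening: 0.146
grip_force: 30.0
```

Call:
carry_out([
  [0,0,0,0],
  [0,0,0,0],
  [0,0,0,0],
  [0,0,0.3,0],
  [0,0,0.7,0],
], fingers=0.2)

```text
t: 7.25
eef_pos: [560.7, -132.2, 83.4]
tcp_rot: [-3.137, -0.002, 1.612]
ft_force: [0.3, 0.5, 0.1]
opening: 0.398
grip_force: 0.0
```

Call:
carry_out([
  [0,0,0.7,0],
  [0,0.2,0.5,-1],
  [0.4,0.6,0,-1],
  [0.4,0.8,0,-1],
  [0.4,0.8,0,-1],
])

```text
t: 7.75
eef_pos: [622.6, -11.5, 145.5]
tcp_rot: [3.141, -0.0, 1.188]
ft_force: [0.6, -1.1, 0.0]
opening: 0.401
grip_force: 0.0
```

Call:
carry_out([
  [0.3,0.6,0,-1],
  [0.1,0.2,0,-1],
  [0,0,0,-1],
  [0,0,0,-1],
  [0,0,0,-1],
])

```text
t: 8.25
eef_pos: [641.9, 27.8, 144.9]
tcp_rot: [-3.141, 0.0, 0.666]
ft_force: [0.1, 0.2, -0.8]
opening: 0.401
grip_force: 0.0
```

Call:
carry_out([
  [0,0,0,-1],
  [0,0,0,-1],
  [0,0,0,-1],
  [0,0,0,-1],
  [0,0,0,-1],
])

```text
t: 8.75
eef_pos: [641.9, 27.5, 144.9]
tcp_rot: [3.142, 0.0, 0.142]
ft_force: [0.1, -0.6, 0.2]
opening: 0.401
grip_force: 0.0
```

Run:
```python
from h import *
s=env.state();print(s["eef_pos"],s["tcp_rot"],s["joints"],s["ft_force"])
a=snap("top","top2");b=snap("side","side2")
A=cv2.resize(a[140:210,250:390],(800,400),interpolation=cv2.INTER_CUBIC)
B=cv2.resize(b[200:270,290:400],(800,509),interpolation=cv2.INTER_CUBIC)[309:] if 0 else cv2.resize(b[195:270,290:410],(320,200),interpolation=cv2.INTER_CUBIC)
B=cv2.copyMakeBorder(B,0,0,0,480,0); cv2.imwrite("pics/c5.png",np.vstack([A,B])[...,::-1])
```

```text
[641.88402886  27.50301064 144.91144374] [3.14157707e+00 3.78973740e-04 1.42093306e-01] [-5.98931617e-02  5.87040550e-01  1.58643476e+00 -1.10793129e-04
  9.68485492e-01  1.36887264e+00] [ 0.09284771 -0.64417017  0.19488506]
```

View pics/c5.png

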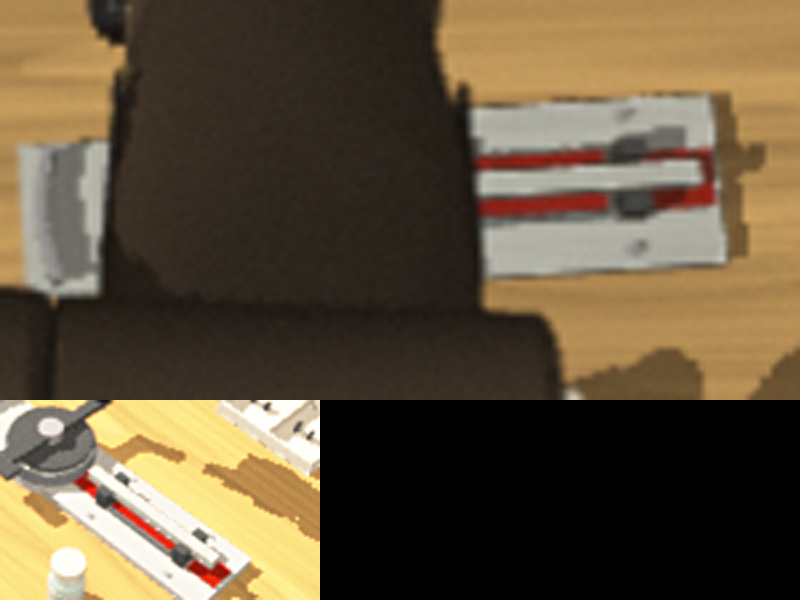

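The bar lies in both saddles between the lips, with its end at crop (703,173) and the deck end at (718,…). I'll check how central it is lengthwise.

Run:
```python
from h import *
im=cv2.imread("pics/top2.png").astype(float)
f=lambda u,v:((u+.5)/5.714-.5+250,(v+.5)/5.714-.5+140)
p=np.array([562.3,-131.7]);R=np.array([[np.cos(.0378),-np.sin(.0378)],[np.sin(.0378),np.cos(.0378)]])
J=lambda P:((P[:2]-p)@R).round(1)
print("bar end",J(onz("top",f(704,172),46)),"deck end mid",J(onz("top",f(720,182),15)),"saddle",J(onz("top",f(631,173),42)))
row=int(f(0,172)[1]); print(row,im[row,364:382].astype(int).tolist())
im0=cv2.imread("pics/top0.png"); r0=[ (r,im0[r,368:380,0].tolist()) for r in(160,165,180)];print(r0)
```

```text
bar end [ -1.  -98.2] deck end mid [  -1.1 -114.3] saddle [  1.6 -57.2]
169 [[159, 171, 173], [156, 168, 172], [165, 176, 177], [164, 176, 177], [163, 175, 174], [163, 175, 175], [166, 178, 177], [162, 174, 175], [100, 111, 132], [36, 45, 94], [41, 49, 93], [81, 98, 111], [61, 92, 112], [50, 82, 107], [48, 82, 106], [50, 82, 106], [53, 88, 113], [51, 86, 112]]
[(160, [132, 133, 134, 135, 134, 132, 108, 48, 40, 42, 49, 65]), (165, [79, 83, 122, 134, 113, 106, 111, 52, 36, 38, 40, 58]), (180, [136, 134, 134, 133, 134, 132, 133, 135, 104, 56, 44, 42])]
```

Call:
carry_out([
  [0.03,0.05,-0.4,-1],
  [0,0,-0.5,0],
  [0,0,-0.5,0],
  [0,0,-0.25,0],
  [0,0,0,0],
])

```text
t: 9.35
eef_pos: [642.7, 30.0, 61.1]
tcp_rot: [-3.141, 0.003, 0.043]
ft_force: [-0.1, 0.3, 0.7]
opening: 0.402
grip_force: 0.0
```

Call:
carry_out([
  [0,0,0,0],
  [0,0,0,0],
  [0,0,0,0],
  [0,0,0,0],
  [0,0,0,0],
], fingers=1)

```text
t: 9.85
eef_pos: [644.2, 29.9, 63.6]
tcp_rot: [3.141, -0.002, 0.042]
ft_force: [2.4, -0.4, 5.6]
opening: 0.227
grip_force: 30.0
```

Call:
carry_out([
  [0,0,0.1,0],
  [0,0,0.1,0],
  [0,0,0.08,0],
  [0,0,0.06,0],
  [0,0,0,0],
])

```text
t: 10.35
eef_pos: [643.3, 30.0, 79.8]
tcp_rot: [3.142, 0.0, 0.042]
ft_force: [0.4, -0.6, -8.0]
opening: 0.223
grip_force: 30.0
```

```bash
cat > path.py <<'E'
import numpy as np
ax=np.array([556.05,33.2]);
def pos(th): return ax+88*np.array([np.cos(th+.038),np.sin(th+.038)])
def rows(ths):
    P=[pos(t) for t in ths]
    return [[round((b[0]-a[0])/50,3),round((b[1]-a[1])/50,3),0,round(np.degrees(t2-t1)/6,2)] for a,b,t1,t2 in zip(P,P[1:],ths,ths[1:])]
E
python3 - <<'E'
from path import *
for t in(-.074,1.15):print(pos(t))
ths=np.r_[-.074+np.arange(13)*.1,1.15]
for r in rows(ths):print(r)
E
```

```text
[643.99298216  30.03268424]
[588.91939618 114.83089363]
[np.float64(-0.002), np.float64(0.176), 0, np.float64(0.95)]
[np.float64(-0.02), np.float64(0.175), 0, np.float64(0.95)]
[np.float64(-0.037), np.float64(0.172), 0, np.float64(0.95)]
[np.float64(-0.054), np.float64(0.167), 0, np.float64(0.95)]
[np.float64(-0.071), np.float64(0.161), 0, np.float64(0.95)]
[np.float64(-0.086), np.float64(0.153), 0, np.float64(0.95)]
[np.float64(-0.101), np.float64(0.144), 0, np.float64(0.95)]
[np.float64(-0.115), np.float64(0.133), 0, np.float64(0.95)]
[np.float64(-0.128), np.float64(0.121), 0, np.float64(0.95)]
[np.float64(-0.139), np.float64(0.107), 0, np.float64(0.95)]
[np.float64(-0.149), np.float64(0.093), 0, np.float64(0.95)]
[np.float64(-0.158), np.float64(0.078), 0, np.float64(0.95)]
[np.float64(-0.039), np.float64(0.016), 0, np.float64(0.23)]
```

The lever is up (−8 N, 16 mm). Now swing it.

Call:
carry_out([
  [0,0.176,0,0.95],
  [-0.02,0.175,0,0.95],
  [-0.037,0.172,0,0.95],
  [-0.054,0.167,0,0.95],
  [-0.071,0.161,0,0.95],
])

```text
t: 10.85
eef_pos: [633.9, 72.6, 79.2]
tcp_rot: [-3.142, 0.001, 0.544]
ft_force: [0.1, -3.1, -7.5]
opening: 0.224
grip_force: 30.0
```

Call:
carry_out([
  [-0.086,0.153,0,0.95],
  [-0.101,0.144,0,0.95],
  [-0.115,0.133,0,0.95],
  [-0.128,0.121,0,0.95],
  [0,0,0,0],
])

```text
t: 11.35
eef_pos: [611.9, 100.2, 79.4]
tcp_rot: [-3.141, 0.001, 0.94]
ft_force: [0.5, -3.8, -7.7]
opening: 0.226
grip_force: 30.0
```

Call:
carry_out([
  [-0.139,0.107,0,0.95],
  [-0.149,0.093,0,0.95],
  [-0.158,0.078,0,0.95],
  [-0.039,0.016,0,0.23],
  [0,0,0,0],
])

```text
t: 11.85
eef_pos: [588.3, 114.2, 79.5]
tcp_rot: [-3.141, 0.001, 1.257]
ft_force: [0.0, -5.7, -7.3]
opening: 0.226
grip_force: 30.0
```

Call:
carry_out([
  [0,-0.01,-0.04,0],
  [0,0,-0.04,0],
  [0,0,-0.04,0],
  [0,0,-0.03,0],
  [0,0,0,0],
])

```text
t: 12.35
eef_pos: [589.0, 114.3, 73.0]
tcp_rot: [3.141, -0.0, 1.259]
ft_force: [-1.8, -3.8, 4.6]
opening: 0.226
grip_force: 30.0
```

Run:
```python
from path import *
print([[float(v) for v in r] for r in rows(np.linspace(1.154,1.25,5))])
for t in np.arange(1.25,1.86,.05): print(round(t,2),pos(t).round(1),[float(v) for v in rows(np.array([t,t+.0125]))[0]])
```

```text
[[-0.039, 0.015, 0.0, 0.23], [-0.04, 0.014, 0.0, 0.23], [-0.04, 0.013, 0.0, 0.23], [-0.04, 0.012, 0.0, 0.23]]
1.25 [580.6 117.7] [-0.021, 0.006, 0.0, 0.12]
1.3 [576.4 118.8] [-0.021, 0.005, 0.0, 0.12]
1.35 [572.  119.7] [-0.022, 0.004, 0.0, 0.12]
1.4 [567.7 120.4] [-0.022, 0.003, 0.0, 0.12]
1.45 [563.3 120.9] [-0.022, 0.002, 0.0, 0.12]
1.5 [558.9 121.2] [-0.022, 0.001, 0.0, 0.12]
1.55 [554.5 121.2] [-0.022, -0.001, 0.0, 0.12]
1.6 [550.1 121. ] [-0.022, -0.002, 0.0, 0.12]
1.65 [545.8 120.6] [-0.022, -0.003, 0.0, 0.12]
1.7 [541.4 120. ] [-0.022, -0.004, 0.0, 0.12]
1.75 [537.1 119.1] [-0.021, -0.005, 0.0, 0.12]
1.8 [532.8 118.1] [-0.021, -0.006, 0.0, 0.12]
1.85 [528.6 116.8] [-0.021, -0.007, 0.0, 0.12]
```

Call:
carry_out([
  [-0.039,0.016,0,0.23],
  [-0.039,0.015,0,0.23],
  [-0.039,0.014,0,0.23],
  [-0.04,0.013,0,0.23],
  [0,0,0,0],
])

```text
t: 12.85
eef_pos: [580.8, 117.2, 72.8]
tcp_rot: [3.141, -0.0, 1.357]
ft_force: [-2.2, -4.7, 4.5]
opening: 0.227
grip_force: 30.0
```

Call:
carry_out([
  [-0.021,0.004,0,0.12],
  [-0.021,0.004,0,0.12],
  [-0.021,0.004,0,0.12],
  [-0.021,0.004,0,0.12],
  [0,0,0,0],
])

```text
t: 13.35
eef_pos: [577.0, 118.1, 72.7]
tcp_rot: [3.14, -0.0, 1.407]
ft_force: [0.1, -3.6, 6.9]
opening: 0.228
grip_force: 30.0
```

Call:
carry_out([
  [-0.021,0.004,0,0.12],
  [-0.021,0.004,0,0.12],
  [-0.021,0.004,0,0.12],
  [-0.021,0.004,0,0.12],
  [0,0,0,0],
])

```text
t: 13.85
eef_pos: [572.7, 119.0, 72.7]
tcp_rot: [3.14, -0.0, 1.457]
ft_force: [0.8, -3.0, 7.2]
opening: 0.229
grip_force: 30.0
```

Call:
carry_out([
  [-0.022,0.003,0,0.12],
  [-0.022,0.003,0,0.12],
  [-0.022,0.003,0,0.12],
  [-0.022,0.003,0,0.12],
  [0,0,0,0],
])

```text
t: 14.35
eef_pos: [568.4, 119.6, 72.7]
tcp_rot: [3.14, -0.0, 1.508]
ft_force: [0.5, -3.1, 7.9]
opening: 0.229
grip_force: 30.0
```

Call:
carry_out([
  [-0.022,0.002,0,0.12],
  [-0.022,0.002,0,0.12],
  [-0.022,0.002,0,0.12],
  [-0.022,0.002,0,0.12],
  [0,0,0,0],
])

```text
t: 14.85
eef_pos: [564.0, 120.0, 72.7]
tcp_rot: [3.14, -0.0, 1.558]
ft_force: [0.9, -2.5, 6.7]
opening: 0.225
grip_force: 30.0
```

Call:
carry_out([
  [-0.022,0.001,0,0.12],
  [-0.022,0.001,0,0.12],
  [-0.022,0.001,0,0.12],
  [-0.022,0.001,0,0.12],
  [0,0,0,0],
])

```text
t: 15.35
eef_pos: [559.5, 120.3, 72.7]
tcp_rot: [3.14, -0.0, 1.608]
ft_force: [0.5, -2.9, 8.1]
opening: 0.22
grip_force: 30.0
```

Call:
carry_out([
  [-0.022,0,0,0.12],
  [-0.022,0,0,0.12],
  [-0.022,0,0,0.12],
  [-0.022,0,0,0.12],
  [0,0,0,0],
])

```text
t: 15.85
eef_pos: [555.3, 120.3, 72.7]
tcp_rot: [3.14, -0.0, 1.658]
ft_force: [0.5, -2.0, 5.9]
opening: 0.231
grip_force: 30.0
```

Call:
carry_out([
  [-0.022,-0.002,0,0.12],
  [-0.022,-0.002,0,0.12],
  [-0.022,-0.002,0,0.12],
  [-0.022,-0.002,0,0.12],
  [0,0,0,0],
])

```text
t: 16.35
eef_pos: [550.9, 120.0, 72.7]
tcp_rot: [3.14, -0.0, 1.709]
ft_force: [0.7, -0.5, 6.3]
opening: 0.23
grip_force: 30.0
```

Call:
carry_out([
  [-0.022,-0.002,0,0.12],
  [-0.022,-0.002,0,0.12],
  [-0.022,-0.002,0,0.12],
  [-0.022,-0.002,0,0.12],
  [0,0,0,0],
])

```text
t: 16.85
eef_pos: [546.6, 119.6, 72.7]
tcp_rot: [3.14, -0.0, 1.759]
ft_force: [1.4, -1.5, 7.8]
opening: 0.225
grip_force: 30.0
```

Call:
carry_out([
  [-0.022,-0.003,0,0.12],
  [-0.022,-0.003,0,0.12],
  [-0.022,-0.003,0,0.12],
  [-0.022,-0.003,0,0.12],
  [0,0,0,0],
])

```text
t: 17.35
eef_pos: [542.1, 118.9, 72.7]
tcp_rot: [3.14, -0.0, 1.809]
ft_force: [1.7, -1.5, 6.5]
opening: 0.223
grip_force: 30.0
```

Call:
carry_out([
  [-0.021,-0.005,0,0.12],
  [-0.021,-0.005,0,0.12],
  [-0.021,-0.005,0,0.12],
  [-0.021,-0.005,0,0.12],
  [0,0,0,0],
])

```text
t: 17.85
eef_pos: [536.5, 117.4, 71.5]
tcp_rot: [-3.14, -0.0, 1.86]
ft_force: [0.8, -4.0, -8.5]
opening: 0.229
grip_force: 30.0
```

The fz flip to −8.5 N and the z drop show the finger is over the lock notch. Now lower it straight down.

Call:
carry_out([
  [0,0,-0.04,0],
  [0,0,-0.04,0],
  [0,0,-0.04,0],
  [0,0,-0.03,0],
  [0,0,0,0],
])

```text
t: 18.35
eef_pos: [535.5, 117.3, 63.8]
tcp_rot: [-3.137, -0.0, 1.859]
ft_force: [-5.4, -4.4, -4.8]
opening: 0.225
grip_force: 30.0
```

Call:
carry_out([
  [-0.012,-0.004,0,0],
  [0,-0.004,-0.01,0],
  [0,0,-0.01,0],
  [0,0,0,0],
  [0,0,0,0],
])

```text
t: 18.85
eef_pos: [535.3, 117.3, 63.4]
tcp_rot: [-3.138, -0.001, 1.858]
ft_force: [-7.3, -1.3, 4.4]
opening: 0.226
grip_force: 30.0
```

Call:
carry_out([
  [0,0,0,0],
  [0,0,0,0],
  [0,0,0,0],
  [0,0,0,0],
  [0,0,0,0],
], fingers=0.3)

```text
t: 19.35
eef_pos: [536.9, 117.3, 63.7]
tcp_rot: [3.141, -0.0, 1.858]
ft_force: [0.1, 0.5, -0.4]
opening: 0.348
grip_force: 0.0
```

Call:
carry_out([
  [0,0,0.2,0],
  [0,0,0.6,0],
  [0,0,0.9,0],
  [0,0.3,0.9,0],
  [0,0.9,0.3,0],
])

```text
t: 19.85
eef_pos: [538.3, 176.0, 214.0]
tcp_rot: [3.135, 0.001, 1.855]
ft_force: [0.5, -0.1, 0.1]
opening: 0.348
grip_force: 0.0
```

Call:
carry_out([
  [-0.6,0.9,0,0],
  [-0.6,0.9,0,0],
  [-0.6,0.9,0,0],
  [-0.6,0.9,0,0],
  [0,0,0,0],
])

```text
t: 20.35
eef_pos: [422.7, 347.4, 209.6]
tcp_rot: [3.141, -0.001, 1.864]
ft_force: [0.1, -0.7, 0.3]
opening: 0.351
grip_force: 0.0
```

Run:
```python
from h import *
s=env.state();print(s["eef_pos"],s["ft_force"])
a=snap("top","top3");b=snap("side","side3")
A=cv2.resize(a[140:210,240:390],(600,280),interpolation=cv2.INTER_CUBIC)
B=cv2.resize(b[180:280,270:400],(416,320),interpolation=cv2.INTER_CUBIC)
A=cv2.copyMakeBorder(A,0,0,0,200,0);B=cv2.copyMakeBorder(B,0,0,0,384,0); cv2.imwrite("pics/c6.png",np.vstack([A,B])[...,::-1])
for l in("cement","paint_a"):print(look("top",l),look("side",l))
```

```text
[422.66174352 347.36583064 209.58950791] [ 0.09593465 -0.67099862  0.25675134]
[(0.47, 344.6, 213.7)] [(0.55, 318.2, 260.8)]
[(0.69, 421.2, 134.0), (0.52, 347.6, 170.8), (0.41, 190.1, 150.3)] [(0.66, 441.7, 270.5), (0.59, 264.7, 153.6)]
```

View pics/c6.png

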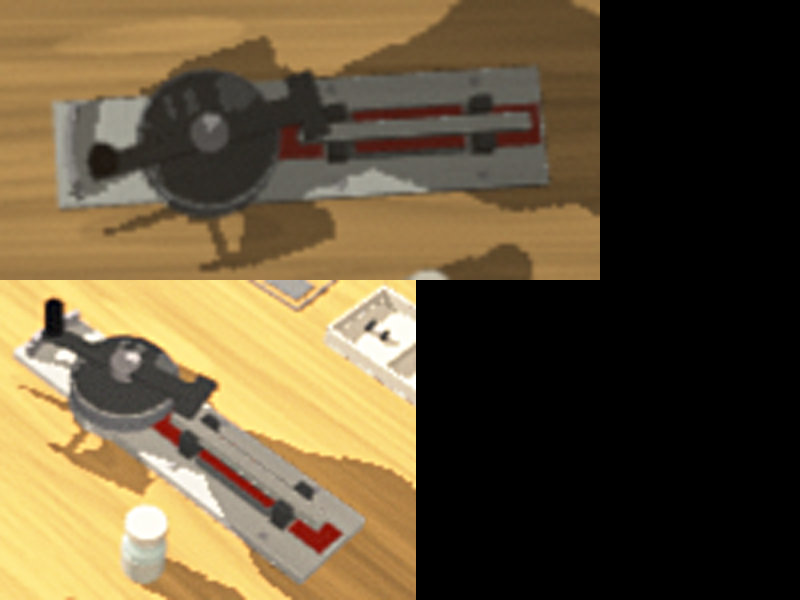

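Run:
```python
from h import *
p=np.array([562.3,-131.7]);R=np.array([[np.cos(.0378),-np.sin(.0378)],[np.sin(.0378),np.cos(.0378)]])
f=lambda u,v:((u+.5)/4-.5+240,(v+.5)/4-.5+140)
for n,u,v,z in [("L",298,135,46),("R",531,121,46),("sadL",339,133,42),("sadR",482,123,42),("deckL",58,155,15),("deckR",543,125,15),("knob",102,160,96)]: print(n,((onz("top",f(u,v),z)[:2]-p)@R).round(1))
```

```text
L [-2.  93.3]
R [ -1.6 -96.8]
sadL [-1.6 59.7]
sadR [ -0.1 -57.3]
deckL [ -0.4 287.8]
deckR [   0.8 -113.7]
knob [-22.7 251.3]
```

```bash
python3 -c "
from cell import env
print(env.job_done())"
```

```text
the job is handed in; nothing more can be done
None
```

I handed the job in at about 20 s. The bar lies flat in both saddles, about 3 mm off centre lengthwise. The lever was felt to drop at throw 1.76 and went down to its parked height in the lock notch with its keeper over the bar's end. The side push stayed at about 7 N (the clutch slips at 17 N), and the three jars were still found in place.

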